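# Put two craft bottles back in the sloped rack

## Robot

A 6-joint arm with a two-finger parallel gripper is mounted at the origin on the work surface. World frame = base frame: x ahead of the robot, y to its left, z up, the work surface at z = 0. Lengths are in m, angles in rad, forces in N, time in s.
With the tool pointing down it reaches from about 0.325 to 0.9 m from the base axis. Payload 6.1 kg.
Tool frame: the origin (TCP) lies midway between the tips of the shut fingers; the grasp point (between the pads) lies hold_point_z behind it (hold_point_z is the distance from the TCP to the grasp point, in m); z points along the fingers, y is the line along which they close (so a half turn about z gives the same grasp; the last joint's range is limited). The gripper opens to 87 mm and grips with 3 to 60 N. Pads are 19 mm wide; open, the fingers measure 117 mm over their backs; the gripper's body (75 mm by 190 mm) begins 51 mm behind the grasp point.
Start: joints at [-1.414, 0.22, 1.526, -0, 1.395, -0.126], TCP at [0.174, -0.6, 0.223] pointing down, gripper open.
Joint ranges: [-2.98, 2.98], [-0.91, 2.08], [0.09, 2.57], [-1.24, 4.39], [0.2, 2.65], [-2.68, 2.68]. Speed limits (rad/s): [2.57, 2.57, 3.01, 3.14, 3.14, 3.14].

## Interface

Orientations are given as a rotation vector (axis times angle).
In Python, from bench import * gives the robot as it stands.
- The arm moves only by the tool drive_tool, never from a script. Its argument "deltas" is a list of rows, each a list of 2 entries, a list of its own where there are three numbers: the shift along the tool's x, y, z in mm, then the turn about the tool's z in rad. A call has 1 to 12 rows; each row is the pose to reach, as a shift and turn from the pose commanded when the call began, along the tool's axes at that moment; what a row does not reach only later rows make up. A row lasts 1/12 s, in which the tool goes at most 41.7 mm and 7.16 degrees, less where a joint would pass 70% of its speed; a pose out of reach is approached as far as the arm can. A call with a gripper value outside its range is refused whole. "hand" is the finger opening in mm, from 0 to 87, set as the call begins (left out, the last holds). The fingers move at their own pace and stop on an object; "grip_force" is the grip in N (left out, the last holds). Time passes only in rows, so rows that repeat a pose let the fingers close. It gives the time, the measured TCP pose, the force, the opening and the grip force at its end, in the units of the state.
- observe(): the state, without advancing time (a new reading comes with each control period).
- get_image(name): name is "scene" or "top" or "wrist"; returns the picture (420x560x3 uint8, red, green, blue); there is no depth.
- get_calibration(name): a dict with "fovy" (degrees; the focal length in pixels is half the picture's height over the tangent of half this angle, whatever the lens; pixels are square), "cx", "cy" (the principal point, pixels), "k1" (the pictures are not rectified: a ray, as slopes to the right and down, at radius r is drawn at 1 + k1 r^2 times it, then the intrinsics apply), "T" (4x4, takes a point from camera to world coordinates). Camera axes: x right, y down, z forward; pixel columns grow to the right and rows downward; lengths in m; the calibration is good to about 2 mm. A picture is of the moment at which its call begins: read the wrist's pose just before it. get_calibration takes no time and is no camera call; for the wrist camera it gives the pose at the moment of the call.
- sign_off(): hands the job in; it is judged then, once.
The state is a dict: "clock": time; "joints": joint angles; "joint_velocities": joint speeds; "joint_torque": joint torques, N m; "eef_pos": TCP position; "ee_rot": TCP orientation; "ft_force": force on the tool from outside, world axes, zero at the start; "ft_torque": the same for the moment, N m; "grip_width": finger opening in m; "finger_force": force on a finger pad.
Only numpy, scipy, OpenCV 4.12 (cv2) and the standard library are available. Lean on these libraries where they do the work, as an engineer would, in place of code of your own. Each camera call takes 0.05 s, during which the arm holds its last target. There are 200 camera calls.

## Task

Put the two white bottles lying on the doll maker's table back into the two free lanes of the sloped plywood rack, the slim one in the narrow lane and the broad one in the wide lane. Each goes base first, lying flat with its cap towards the robot, and must be slid gently down the slope until its base rests fully home against the back stop; it does not slide by itself. Do not ram the bottles against the stop, and leave the bottles already in the rack and the other things on the table where they are.

Things in the scene. Friction and masses are not known exactly. Their poses are not given: they have to be found in the camera images.
- slim_center (a point): Centre (half-way up, mid-length) of the slim white bottle lying on the table left of the rack: square 34 x 34 mm, 120 mm long; the 86 mm at the base end are square body, then a neck and a round black cap (22 mm diameter, 26 mm long). About 0.1 kg. x along the bottle from cap to base, z up as it lies. Centre of mass about 15 mm towards the base.
- slim_base (a point): Centre of the slim bottle's flat base, 60 mm along +x from its centre.
- slim_cap (a point): Centre of the end of the slim bottle's cap, 60 mm along -x from its centre.
- wide_center (a point): Centre (half-way up, mid-length) of the broad white bottle lying on its broad side on the table left of the rack: 52 mm wide (y), 36 mm high (z), 128 mm long; the 90 mm at the base end are flat-sided body, then a neck and a round black cap (26 mm diameter, 28 mm long). About 0.18 kg. x along the bottle from cap to base. Centre of mass about 15 mm towards the base.
- wide_base (a point): Centre of the broad bottle's flat base, 64 mm along +x from its centre.
- wide_cap (a point): Centre of the end of the broad bottle's cap, 64 mm along -x from its centre.
- slim_stop (a point): Free narrow lane, 40 mm wide: point on the back stop's face, mid-lane, 17 mm above the tray floor, where the base centre of a slim bottle comes when home. x straight down the slope (away from the robot, 17 degrees below level), y left across the rack, z square off the tray floor.
- wide_stop (a point): Free wide lane, 58 mm wide, next to the free narrow lane on its right: point on the back stop's face, mid-lane, 18 mm above the tray floor, where the base centre of a broad bottle comes when home. Axes as for slim_stop.
- rack: The plywood rack, fixed, 262 mm wide, 280 mm deep; origin on the table under its middle, x to its low back, y to its left. The open front edge of the tray, nearest the robot, is 112 mm above the table, its floor at the back stop 30 mm. Stop and side boards stand 30 mm above the tray floor. Lanes from the left: narrow (taken), narrow (free), wide (free), wide (taken).
- tray: The rack's sloped tray; origin on its floor at the back stop, mid-width; axes as for slim_stop. Dividers 22 mm high, 14 mm thick: sides parallel to 75 mm up the slope from the stop, then noses that taper over 30 mm to 2.5 mm points (mouths 12 mm wider than the lanes). From 105 to 280 mm up the slope it is an open apron: a bottle laid there, base before the noses, stays put until pushed.
- back_stop: The plywood board across the low end of the tray, 262 mm wide, 30 mm high above the tray floor, fixed; origin and axes as for tray.
- slim: The slim bottle as a body; origin under its centre as it lies, axes as for slim_center.
- wide: The broad bottle as a body; origin under its centre as it lies, axes as for wide_center.
- stored_slim: A slim bottle like the other one, already home in the outer left narrow lane; leave it. Origin on the tray under its centre, axes as for slim_center. Its cap end lies 120 mm up the slope from the stop.
- stored_wide: A broad bottle like the other one, already home in the outer right wide lane; leave it. Origin on the tray under its centre. Its cap end lies 128 mm up the slope from the stop.
- pin_tin: Bystander: round steel pin tin, 75 mm diameter, 23 mm high, origin under its centre.
- spool: Bystander: wooden thread spool standing, 44 mm diameter, 60 mm high, origin under its centre.
- scissors: Bystander: scissors with black ring handles lying flat, 185 mm long, origin under the screw, blades to +x.
- doll_leg: Bystander: resin doll leg lying flat, 135 mm long, along x, origin under its middle.
- doll_arm: Bystander: resin doll arm lying flat near the front left corner of the rack, 105 mm long, along x, 14 mm thick, origin under its middle.
- jar: Bystander: small glass paint jar with a black lid, 60 mm diameter, 75 mm high, origin under its centre.
Things that resemble listed ones, but are neither listed nor needed, are in the scene too. Leave any turquoise look-alike of the slim alone.

How it is judged:
At the end, for the whole second after the job is handed in: Slim bottle in the free narrow lane, broad one in the free wide lane, each flat on the tray floor (within 5 mm, cap 6 mm), cap towards the robot, base within 5 mm of the back stop and 7 mm of mid-lane (cap end 12 mm), at rest (x of slim_base in the frame of slim_stop between -0.005 and 0.003 m and y of slim_base in the frame of slim_stop between -0.007 and 0.007 m and y of slim_cap in the frame of slim_stop between -0.012 and 0.012 m and z of slim_base in the frame of slim_stop between -0.005 and 0.005 m and z of slim_cap in the frame of slim_stop between -0.006 and 0.006 m and x of slim_cap in the frame of slim_stop below -0.1 m and x of wide_base in the frame of wide_stop between -0.005 and 0.003 m and y of wide_base in the frame of wide_stop between -0.007 and 0.007 m and y of wide_cap in the frame of wide_stop between -0.012 and 0.012 m and z of wide_base in the frame of wide_stop between -0.005 and 0.005 m and z of wide_cap in the frame of wide_stop between -0.006 and 0.006 m and x of wide_cap in the frame of wide_stop below -0.1 m and linear speed of each of slim, wide below 0.01 m/s); the robot touches nothing.
It fails at once if a bottle is rammed or pressed against the back stop with more than 60 N (contact force between any of slim, wide and back_stop above 60 N).
It fails at once if a bottle already stored in the rack is moved more than 15 mm (distance of any of stored_slim, stored_wide from where it was at the start of the episode above 0.015 m).
It fails at once if a bystander on the table is moved more than 30 mm (distance of any of doll_arm, pin_tin, spool, scissors, doll_leg, jar from where it was at the start of the episode above 0.03 m).
It also fails if it takes over 72 s, if anything falls off the work surface, if the arm or the gripper's body presses on something with over 40 N, if the wrist force passes 120 N, or if a joint passes its speed limit or range.

## Working session

There is one attempt and no reset: what is moved stays moved. The work goes in short steps, Python scripts to look and compute and a tool call to move; the robot and the scene stay as the last step left them, time stands still between calls to the robot, and variables do not carry over. Pictures are saved under pics/ and viewed, at most 11 in all, crops included, and the job is handed in when it is done.

Besides the shell and the picture viewer there is one more tool, called after "Emit:" as name([rows], argument=value, ...), one row to a line, values as JSON. drive_tool: Moves the arm, as the interface text tells. Its arguments: {"type":"object","properties":{"deltas":{"type":"array"},"hand":{"type":"number"},"grip_force":{"type":"number"}},"required":["deltas"]}

```bash
mkdir -p pics; ls; python3 - <<'E'
from bench import *
import cv2,numpy as np
for n in ["scene","top"]:
    im=get_image(n); cv2.imwrite(f"pics/{n}0.png",cv2.resize(im[:,:,::-1],(800,600),interpolation=cv2.INTER_CUBIC)); np.save(f"{n}0.npy",im)
    print(n,get_calibration(n))
print(get_calibration("wrist"))
print({k:v for k,v in observe().items()})
try: print(hold_point_z)
except Exception as e: print(e)
E
```

```text
pics
scene {'fovy': 57.66049657481791, 'cx': 283.09109682794536, 'cy': 210.5725109649835, 'k1': 0.02677434199585117, 'T': array([[-0.43683501,  0.78305616, -0.44271688,  1.06813421],
       [ 0.89952057,  0.37688924, -0.22094626,  0.25765688],
       [-0.00615811, -0.49475   , -0.86901353,  1.11596505],
       [ 0.        ,  0.        ,  0.        ,  1.        ]])}
top {'fovy': 44.23949298633908, 'cx': 278.28742198800546, 'cy': 208.94342018567366, 'k1': 0.023899370703698113, 'T': array([[-0.02030518, -0.98005436,  0.19768952,  0.16875211],
       [-0.99977225,  0.01860473, -0.01045529, -0.00330656],
       [ 0.0065688 , -0.19785679, -0.98020893,  1.67320235],
       [ 0.        ,  0.        ,  0.        ,  1.        ]])}
{'fovy': 63.15790166823268, 'cx': 276.4521492421352, 'cy': 207.12586120358225, 'k1': 0.0075406351373447636, 'T': array([[ 0.27938308, -0.93141394, -0.23326629,  0.23710491],
       [-0.96017786, -0.27149144, -0.06596122, -0.58088112],
       [-0.0018926 ,  0.24240557, -0.97017316,  0.3841553 ],
       [ 0.        ,  0.        ,  0.        ,  1.        ]])}
{'clock': 0.1, 'joints': array([-1.41410600e+00,  2.21147561e-01,  1.52747889e+00, -4.12770176e-06,
        1.39469598e+00, -1.26057473e-01]), 'joint_velocities': array([-5.10522072e-04,  1.87989732e-04, -2.59270850e-03, -2.21766320e-03,
       -5.03845964e-04,  2.75886050e-05]), 'joint_torque': array([ 9.92017012e-04, -4.95948279e+01, -3.88518548e+01,  7.02229142e-02,
        5.15574531e-02, -5.03574688e-05]), 'eef_pos': array([ 0.17430629, -0.59963039,  0.22155589]), 'ee_rot': array([-3.10853764e+00, -4.42418641e-01,  4.79705197e-05]), 'ft_force': array([ 0.43981637, -0.29201684, -0.60771511]), 'ft_torque': array([ 0.03370159, -0.04666717,  0.03299943]), 'finger_force': 0.0, 'grip_width': 0.08684561338002289}
0.0187
```

View pics/top0.png

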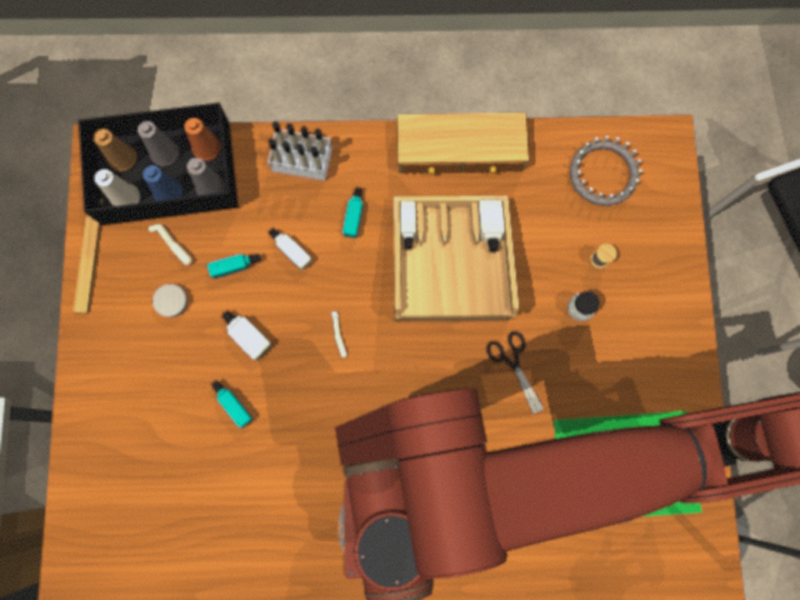

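View pics/scene0.png

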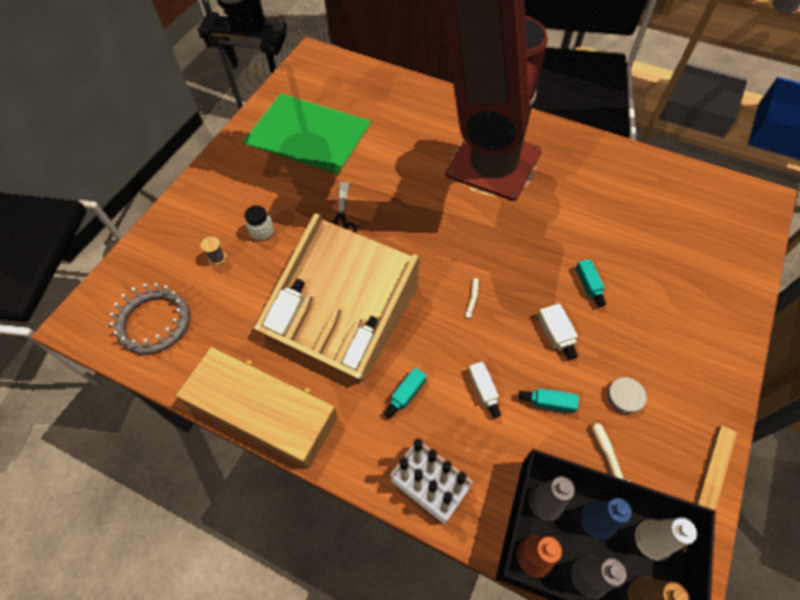

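The top view (800×600 pixels) shows the rack at (395–520, 195–320). The white slim bottle is at (290,250) with its cap to the upper left, and the white broad bottle is at (247,335), also cap upper left. Three bottles are turquoise look-alikes, at (233,265), (353,213) and (232,405). The slim one to move is the white one at (290,250), since the task describes it as white.

```bash
cat > h.py <<'E'
from bench import *
import cv2,numpy as np
def ray(px,c):
    f=210/np.tan(np.radians(c["fovy"])/2)
    d=(np.array(px,float)-[c["cx"],c["cy"]])/f
    u=d.copy()
    for _ in range(10): u=d/(1+c["k1"]*(u@u))
    return c["T"][:3,3],c["T"][:3,:3]@np.array([u[0],u[1],1])
def plane(px,c,z):
    o,d=ray(px,c); return o+d*(z-o[2])/d[2]
def blobs(im,kind,amin=60):
    hsv=cv2.cvtColor(im,cv2.COLOR_RGB2HSV)
    m=((hsv[...,1]<60)&(hsv[...,2]>140)) if kind=="white" else (hsv[...,2]<45)
    n,l,s,ce=cv2.connectedComponentsWithStats(m.astype(np.uint8))
    out=[]
    for i in range(1,n):
        if s[i,4]>=amin:
            ct=cv2.findContours((l==i).astype(np.uint8),cv2.RETR_EXTERNAL,cv2.CHAIN_APPROX_NONE)[0][0]
            out.append((s[i,4],ce[i],cv2.minAreaRect(ct),ct))
    return out
E
python3 - <<'E'
from h import *
np.set_printoptions(precision=4,suppress=True)
im=np.load("top0.npy"); c=get_calibration("top")
for a,ce,r,ct in blobs(im,"white"):
    if 130<ce[0]<370 and 120<ce[1]<260: print("W",a,ce,r,plane(ce,c,.034))
for n,p,z in [("slimcap",(272,234),.017),("widecap",(228,317),.018),("rackFL",(395,319),.142),("rackFR",(518,317),.142),("BL",(394,198),.06),("BR",(510,196),.06),("armdoll",(340,335),.01)]:
    print(n,plane(np.array(p)*.7,c,z))
cr=im[125:235,265:375,::-1]; cv2.imwrite("pics/crop1.png",cv2.resize(np.hstack([im[130:270,130:270,::-1],im[110:250,250:390,::-1]]),(800,400),interpolation=cv2.INTER_CUBIC))
E
```

```text
W 265 [285.0377 152.7547] ((285.0, 153.0), (24.0, 10.0), 90.0) [ 0.6885 -0.047   0.034 ]
W 450 [343.6644 152.9756] ((343.5, 153.5), (27.0, 17.0), 90.0) [ 0.6842 -0.241   0.034 ]
W 298 [204.3356 174.9698] ((204.00001525878906, 174.5), (27.577163696289062, 10.60660171508789), 45.0) [0.6174 0.2191 0.034 ]
W 93 [236.3763 233.4194] ((236.3880157470703, 233.11769104003906), (30.970972061157227, 4.19241189956665), 79.11447143554688) [0.4219 0.1151 0.034 ]
W 501 [172.9341 235.3772] ((172.50003051757812, 235.0000457763672), (30.405588150024414, 16.26345443725586), 45.0) [0.4196 0.3176 0.034 ]
slimcap [0.6613 0.2679 0.017 ]
widecap [0.467  0.3647 0.018 ]
rackFL [ 0.4336 -0.0134  0.142 ]
rackFR [ 0.433  -0.2725  0.142 ]
BL [ 0.7291 -0.0171  0.06  ]
BR [ 0.729  -0.2833  0.06  ]
armdoll [0.422  0.1116 0.01  ]
```

View pics/crop1.png

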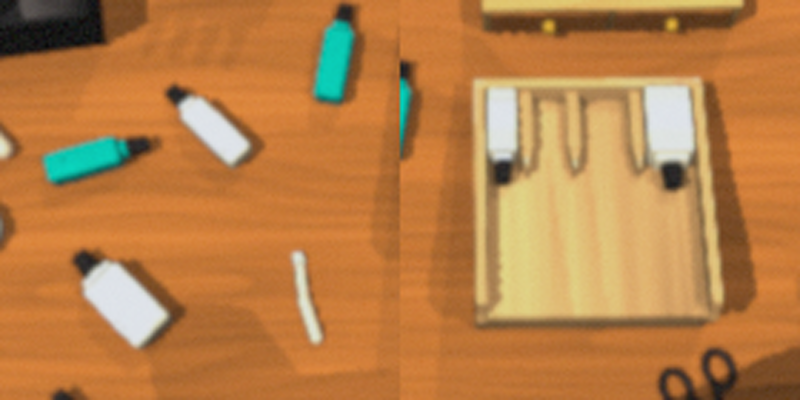

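The crop confirms the slim white bottle and the broad white bottle, both with caps to the upper left. The free lanes lie between the left pair of dividers (narrow) and the right pair (wide).

```bash
cat >> h.py <<'E'
from scipy.spatial.transform import Rotation as R
def yaw(s=None):
    x=R.from_rotvec((s or observe())["ee_rot"]).as_matrix()[:,0]; return np.degrees(np.arctan2(x[1],x[0]))
def go(p,y):
    s=observe(); M=R.from_rotvec(s["ee_rot"]).as_matrix()
    d=M.T@(np.array(p)-s["eef_pos"])*1000; t=(yaw(s)-y+180)%360-180
    print("at",s["eef_pos"].round(4),"yaw",round(yaw(s),2),"delta mm",d.round(1),"turn",round(np.radians(t),4),"rows",round(max(np.linalg.norm(d)/41.7,abs(t)/7.16),1), "t",s["clock"])
E
python3 -c "
from h import *
go([.60,-.15,.36],0)"
```

```text
at [ 0.1743 -0.5996  0.2216] yaw 16.2 delta mm [ 534.3 -313.2 -137.8] turn 0.2827 rows 15.2 t 0.1
```

Emit:
drive_tool([
  [[534, -313, -138], 0.283],
  [[534, -313, -138], 0.283],
  [[534, -313, -138], 0.283],
  [[534, -313, -138], 0.283],
  [[534, -313, -138], 0.283],
  [[534, -313, -138], 0.283],
  [[534, -313, -138], 0.283],
  [[534, -313, -138], 0.283],
  [[534, -313, -138], 0.283],
  [[534, -313, -138], 0.283],
  [[534, -313, -138], 0.283],
  [[534, -313, -138], 0.283],
])

```text
clock: 1.1
eef_pos: [0.5107, -0.2438, 0.3315]
ee_rot: [-3.141, 0.0, 0.001]
ft_force: [0.2, -0.9, 0.5]
grip_width: 0.0872
finger_force: 0.0
```

```bash
python3 -c "
from h import *
go([.60,-.15,.36],0)"
```

```text
at [ 0.5107 -0.2438  0.3315] yaw -0.01 delta mm [ 89.2 -93.8 -28.6] turn -0.0002 rows 3.2 t 1.1
```

Emit:
drive_tool([
  [[89, -94, -29], 0],
  [[89, -94, -29], 0],
  [[89, -94, -29], 0],
  [[89, -94, -29], 0],
  [[89, -94, -29], 0],
  [[89, -94, -29], 0],
  [[89, -94, -29], 0],
])

```text
clock: 1.68
eef_pos: [0.5979, -0.1527, 0.3594]
ee_rot: [3.142, -0.002, -0.003]
ft_force: [0.7, -0.1, -0.2]
grip_width: 0.0872
finger_force: 0.0
```

```bash
python3 -c "
from h import *
c=get_calibration('wrist'); im=get_image('wrist')
np.save('w1.npy',im); np.save('w1T.npy',c['T']); print(c['T'].round(3)); print(observe()['eef_pos'])
cv2.imwrite('pics/w1.png',cv2.resize(im[:,:,::-1],(800,600),interpolation=cv2.INTER_CUBIC))"
```

```text
[[-0.001 -0.97  -0.244  0.664]
 [-1.     0.001  0.001 -0.152]
 [-0.     0.244 -0.97   0.522]
 [ 0.     0.     0.     1.   ]]
[ 0.59773876 -0.15300096  0.35956046]
```

View pics/w1.png

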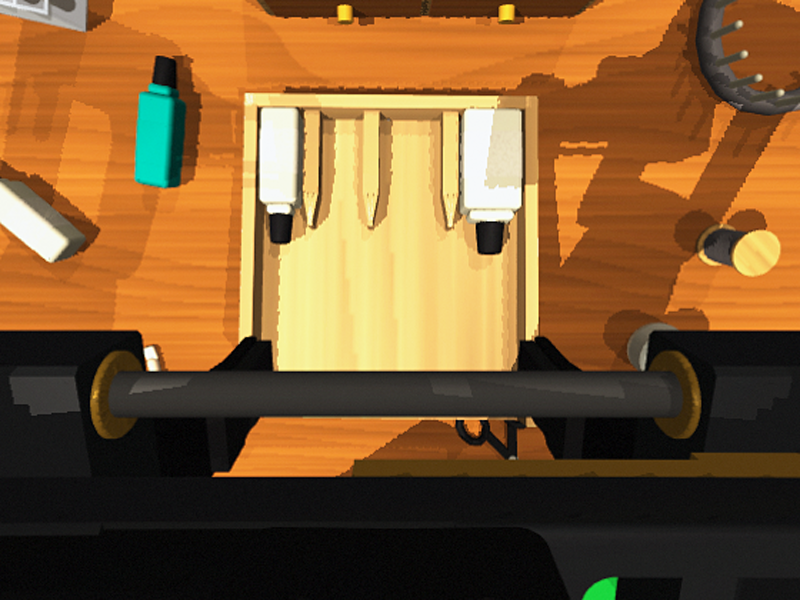

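The wrist view shows the rack head on. The free lane's divider tips are at about (312,227), (371,228) and (451,228), and the dividers' back ends at about (313,110), (371,110) and (451,110). The stop face is at v≈108.

```bash
python3 - <<'E'
from h import *
c=get_calibration('wrist'); c['T']=np.load('w1T.npy')
P=lambda p,z: plane(np.array(p)*.7,c,z)
for k,v in dict(t1=((312.5,227),.0817),t2=((371.5,228),.0817),t3=((450.5,228),.0817),b1=((313,110),.051),b2=((372,110),.051),b3=((451,110),.051),oL=((245,96),.0587),oR=((538,96),.0587),sL=((240,330),.126),sR=((538,330),.126),stopTop=((390,107),.0587)).items(): print(k,P(*v).round(4))
# pillar profile across dividers at two rows
im=np.load('w1.npy')
E
python3 -c "
from h import *
go([.56,.17,.24],48)"
```

```text
t1 [ 0.6164 -0.078   0.0817]
t2 [ 0.6155 -0.131   0.0817]
t3 [ 0.6154 -0.2019  0.0817]
b1 [ 0.7187 -0.0778  0.051 ]
b2 [ 0.7187 -0.1313  0.051 ]
b3 [ 0.7186 -0.2029  0.051 ]
oL [ 0.7295 -0.0193  0.0587]
oR [ 0.7292 -0.2788  0.0587]
sL [ 0.5339 -0.0201  0.126 ]
sR [ 0.5337 -0.2737  0.126 ]
stopTop [ 0.7203 -0.1477  0.0587]
at [ 0.5977 -0.153   0.3596] yaw -0.11 delta mm [ -38.2 -322.9  119.6] turn -0.8397 rows 8.3 t 1.7333
```

Emit:
drive_tool([
  [[0, -355, 120], -0.84],
  [[0, -355, 120], -0.84],
  [[0, -355, 120], -0.84],
  [[0, -355, 120], -0.84],
  [[0, -355, 120], -0.84],
  [[0, -355, 120], -0.84],
  [[0, -355, 120], -0.84],
  [[0, -355, 120], -0.84],
  [[0, -355, 120], -0.84],
  [[0, -355, 120], -0.84],
  [[0, -355, 120], -0.84],
  [[0, -355, 120], -0.84],
])

```text
clock: 2.73
eef_pos: [0.599, 0.2017, 0.2404]
ee_rot: [2.869, 1.279, -0.001]
ft_force: [-0.7, -0.0, 0.2]
grip_width: 0.0869
finger_force: 0.0
```

```bash
cat > look.py <<'E'
from h import *
import sys
n,h=sys.argv[1],float(sys.argv[2])
c=get_calibration('wrist'); im=get_image('wrist'); np.save(n+'.npy',im)
cv2.imwrite(f'pics/{n}.png',im[:,:,::-1])
print(observe()['eef_pos'],yaw())
for a,ce,r,ct in blobs(im,'white',1500):
    b=cv2.boxPoints(r); W=np.array([plane(p,c,h) for p in b]); m=W.mean(0)
    e=[W[1]-W[0],W[2]-W[1]]; L=max(e,key=np.linalg.norm)
    print(a,ce.round(),'ctr',m[:2].round(4),'dims',[round(np.linalg.norm(v),4) for v in e],'axis',round(np.degrees(np.arctan2(L[1],L[0]))%180,1))
E
python3 look.py s1 .034
```

```text
[0.59938847 0.20128746 0.24089521] 47.999716346368515
3001 [23. 32.] ctr [0.5144 0.478 ] dims [np.float64(0.0476), np.float64(0.0599)] axis 38.7
4727 [450.  42.] ctr [0.8359 0.1879] dims [np.float64(0.0878), np.float64(0.1114)] axis 81.7
2489 [280. 159.] ctr [0.6191 0.2195] dims [np.float64(0.0931), np.float64(0.0324)] axis 44.6
2626 [ 89. 209.] ctr [0.4157 0.3138] dims [np.float64(0.0511), np.float64(0.0911)] axis 44.4
```

View pics/s1.png

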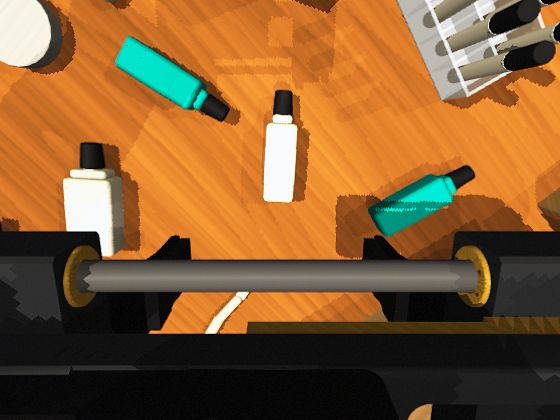

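The slim white bottle (pixel (280,159), axis 44.6°, cap away from the gripper) is confirmed, with the turquoise ones at (160,75) and (420,200). The broad bottle is at (92,205), axis 44.4°. I'll go and grasp the slim one.

```bash
python3 -c "
from h import *
go([.625,.2255,.08],44.6);go([.625,.2255,.008],44.6)"
```

```text
at [0.5994 0.2013 0.2409] yaw 48.0 delta mm [ 35.1   2.7 160.9] turn 0.0593 rows 3.9 t 2.7833
at [0.5994 0.2013 0.2409] yaw 48.0 delta mm [ 35.1   2.6 232.9] turn 0.0593 rows 5.6 t 2.7833
```

Emit:
drive_tool([
  [[35, 2.7, 40], 0.059],
  [[35, 2.7, 80], 0.059],
  [[35, 2.7, 120], 0.059],
  [[35, 2.7, 155], 0.059],
  [[35, 2.7, 180], 0.059],
  [[35, 2.7, 200], 0.059],
  [[35, 2.7, 215], 0.059],
  [[35, 2.7, 225], 0.059],
  [[35, 2.7, 232], 0.059],
  [[35, 2.7, 233], 0.059],
  [[35, 2.7, 233], 0.059],
], hand=60)

```text
clock: 3.7
eef_pos: [0.6252, 0.2273, 0.0083]
ee_rot: [2.905, 1.195, 0.002]
ft_force: [-0.5, -0.9, 0.8]
grip_width: 0.0596
finger_force: 0.0
```

Emit:
drive_tool([
  [[0, 0, 0], 0],
  [[0, 0, 0], 0],
  [[0, 0, 0], 0],
  [[0, 0, 0], 0],
  [[0, 0, 0], 0],
  [[0, 0, 0], 0],
  [[0, 0, 0], 0],
], hand=20, grip_force=12)

```text
clock: 4.28
eef_pos: [0.6249, 0.2276, 0.008]
ee_rot: [2.905, 1.196, 0.002]
ft_force: [0.4, -0.2, 2.4]
grip_width: 0.0338
finger_force: 12.0
```

Emit:
drive_tool([
  [[0, 0, -30], 0],
  [[0, 0, -70], 0],
  [[0, 0, -110], 0],
  [[0, 0, -150], 0],
  [[0, 0, -180], 0],
  [[0, 0, -192], 0],
])

```text
clock: 4.78
eef_pos: [0.6266, 0.2283, 0.2056]
ee_rot: [2.904, 1.195, 0.013]
ft_force: [0.1, 0.2, -0.1]
grip_width: 0.0339
finger_force: 12.0
```

```bash
python3 -c "
from h import *
go([.540,-.1045,.16],180);print(observe()['grip_width'])"
```

```text
at [0.6266 0.2283 0.2056] yaw 44.74 delta mm [-296.1  175.2   44.2] turn -2.3606 rows 18.9 t 4.7833
0.03391763097837082
```

Emit:
drive_tool([
  [[-25, 15, 0], -0.12],
  [[-50, 30, 0], -0.24],
  [[-75, 45, 0], -0.36],
  [[-100, 60, 0], -0.48],
  [[-125, 74, 0], -0.6],
  [[-150, 89, 0], -0.72],
  [[-175, 104, 0], -0.84],
  [[-200, 118, 0], -0.96],
  [[-225, 133, 0], -1.08],
  [[-250, 148, 0], -1.2],
  [[-275, 163, 0], -1.32],
  [[-296, 175, 0], -1.44],
])

```text
clock: 5.78
eef_pos: [0.5356, -0.1065, 0.1975]
ee_rot: [-1.387, -2.816, 0.001]
ft_force: [0.2, -1.1, -0.6]
grip_width: 0.034
finger_force: 12.0
```

Emit:
drive_tool([
  [[0, 0, 0], -0.12],
  [[0, 0, 0], -0.24],
  [[0, 0, 0], -0.36],
  [[0, 0, 0], -0.48],
  [[0, 0, 0], -0.6],
  [[0, 0, 0], -0.72],
  [[0, 0, 0], -0.84],
  [[0, 0, 0], -0.915],
  [[0, 0, 0], -0.92],
  [[0, 0, 0], -0.92],
])

```text
clock: 6.62
eef_pos: [0.5364, -0.1048, 0.1979]
ee_rot: [-0.005, -3.139, -0.001]
ft_force: [-0.2, -0.4, -0.6]
grip_width: 0.0343
finger_force: 12.0
```

```bash
python3 -c "
from h import *
go([.540,-.1045,.11],180);print(observe()['grip_width'])"
```

```text
at [ 0.5364 -0.1048  0.1979] yaw 179.83 delta mm [-3.8  0.2 87.9] turn -0.0029 rows 2.1 t 6.6167
0.03432946771305476
```

Emit:
drive_tool([
  [[0, 0, 30], 0],
  [[0, 0, 60], 0],
  [[0, 0, 78], 0],
  [[0, 0, 86], 0],
  [[0, 0, 88], 0],
  [[0, 0, 88], 0],
], grip_force=5)

```text
clock: 7.12
eef_pos: [0.5371, -0.1051, 0.1111]
ee_rot: [-0.003, -3.141, -0.001]
ft_force: [-0.9, -0.1, -0.1]
grip_width: 0.0343
finger_force: 5.0
```

Emit:
drive_tool([
  [[0, 0, 3], 0],
  [[0, 0, 6], 0],
  [[0, 0, 8], 0],
  [[0, 0, 8], 0],
])

```text
clock: 7.45
eef_pos: [0.5374, -0.1052, 0.1036]
ee_rot: [0.002, 3.141, -0.0]
ft_force: [0.2, -0.6, -0.6]
grip_width: 0.0337
finger_force: 5.0
```

Emit:
drive_tool([
  [[0, 0, 3], 0],
  [[0, 0, 5], 0],
  [[0, 0, 7], 0],
  [[0, 0, 7], 0],
])

```text
clock: 7.78
eef_pos: [0.5382, -0.1053, 0.0968]
ee_rot: [0.001, 3.139, -0.001]
ft_force: [2.2, -0.1, -0.4]
grip_width: 0.0338
finger_force: 5.0
```

Emit:
drive_tool([
  [[0, 0, 1], 0],
  [[0, 0, 2], 0],
  [[0, 0, 2.5], 0],
], grip_force=3)

```text
clock: 8.03
eef_pos: [0.5371, -0.1051, 0.0937]
ee_rot: [-0.001, -3.141, -0.0]
ft_force: [2.7, 0.1, 0.4]
grip_width: 0.0339
finger_force: 3.0
```

Emit:
drive_tool([
  [[0, 0, 0], 0],
  [[0, 0, 0], 0],
  [[0, 0, 0], 0],
  [[0, 0, 0], 0],
  [[0, 0, -20], 0],
  [[0, 0, -60], 0],
  [[0, 0, -100], 0],
  [[0, 0, -130], 0],
  [[40, 0, -140], 0],
  [[60, 0, -140], 0],
  [[60, 0, -140], 0],
], hand=60)

```text
clock: 8.95
eef_pos: [0.475, -0.105, 0.2348]
ee_rot: [-0.002, -3.141, 0.001]
ft_force: [0.2, 0.5, -0.6]
grip_width: 0.0601
finger_force: 0.0
```

```bash
python3 look.py p1 .12
```

```text
[ 0.47627663 -0.10509695  0.23439557] 179.91315928228173
1583 [322. 277.] ctr [ 0.5425 -0.0661] dims [np.float64(0.1598), np.float64(0.0116)] axis 90.0
```

View pics/p1.png

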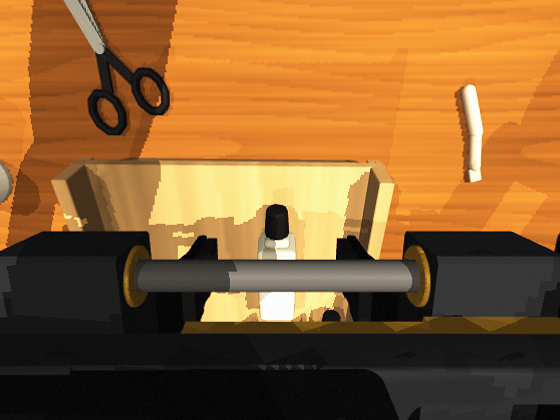

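The slim bottle lies flat on the apron. Its cap is towards the robot at (277,222), and the body is in line at columns 259–296. Next I'll push from behind the cap with the fingers shut.

Emit:
drive_tool([
  [[28, 0.5, 0], 0],
  [[28, 0.5, 0], 0],
  [[28, 0.5, 30], 0],
  [[28, 0.5, 60], 0],
  [[28, 0.5, 90], 0],
  [[28, 0.5, 108], 0],
  [[28, 0.5, 115], 0],
  [[28, 0.5, 115], 0],
], hand=0, grip_force=10)

```text
clock: 9.67
eef_pos: [0.4482, -0.1039, 0.1167]
ee_rot: [-0.001, -3.138, -0.003]
ft_force: [-0.5, 0.5, -0.1]
grip_width: 0.0147
finger_force: 0.0
```

```bash
python3 -c "
from h import *
go([.570,-.1045,.008+.03+(.711-.570)*.3057],180);print(observe()['ft_force'])"
```

```text
at [ 0.4482 -0.1039  0.1167] yaw 179.96 delta mm [-121.9   -0.5   35.2] turn -0.0008 rows 3.0 t 9.6667
[-0.47707932  0.463268   -0.0569342 ]
```

Emit:
drive_tool([
  [[-4, -0.5, 0], 0],
  [[-9, -0.5, 1], 0],
  [[-14, -0.5, 3], 0],
  [[-20, -0.5, 5], 0],
  [[-27, -0.5, 7], 0],
  [[-35, -0.5, 9.5], 0],
  [[-43, -0.5, 12], 0],
  [[-51, -0.5, 14.5], 0],
  [[-59, -0.5, 17], 0],
  [[-67, -0.5, 19.5], 0],
  [[-75, -0.5, 22], 0],
  [[-80, -0.5, 23.5], 0],
])

```text
clock: 10.67
eef_pos: [0.5301, -0.1051, 0.0948]
ee_rot: [-0.001, -3.142, -0.0]
ft_force: [0.5, -0.4, -0.9]
grip_width: 0.0005
finger_force: 0.2
```

```bash
python3 look.py p2 .12; python3 -c "
from h import *
s=observe(); x=s['eef_pos']; print(s['ft_force'],x,'above floor',x[2]-.03-(.711-x[0])*.3057)
f=lambda p,cam,z: print(p,cam,z)
im=np.hstack([get_image('top')[110:250,250:390],get_image('scene')[150:290,165:305]]); cv2.imwrite('pics/p2b.png',cv2.resize(im[:,:,::-1],(800,400),interpolation=cv2.INTER_CUBIC))"
```

```text
[ 0.53050916 -0.10508537  0.09479234] 179.95942917816177
[ 0.41332343  0.37029536 -0.06031489] [ 0.53050916 -0.10508537  0.09479234] above floor 0.009616289992800245
```

View pics/p2b.png

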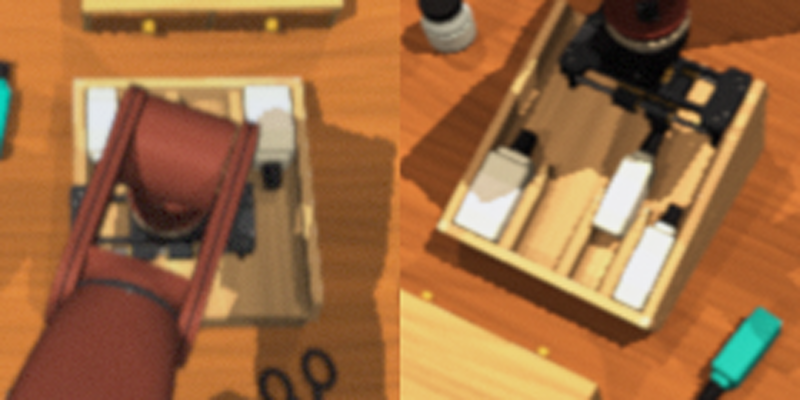

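The scene view (right half) shows the slim bottle straight, its base already entering the free narrow lane's mouth and the fingers behind its cap. I'll keep pushing.

Emit:
drive_tool([
  [[-5, 0.3, 1.5], 0],
  [[-10, 0.3, 3], 0],
  [[-15, 0.3, 4.5], 0],
  [[-20, 0.3, 6], 0],
  [[-25, 0.3, 7.5], 0],
  [[-30, 0.3, 9], 0],
  [[-35, 0.3, 10.5], 0],
  [[-40, 0.3, 12], 0],
  [[-43, 0.3, 13], 0],
  [[-46, 0.3, 14], 0],
  [[-48, 0.3, 14.7], 0],
  [[-50, 0.3, 15.3], 0],
])

```text
clock: 11.82
eef_pos: [0.5794, -0.1049, 0.08]
ee_rot: [-0.001, -3.141, -0.0]
ft_force: [-1.2, -0.3, 0.3]
grip_width: 0.0003
finger_force: 0.3
```

Emit:
drive_tool([
  [[-1.5, 0, 0.5], 0],
  [[-3, 0, 1], 0],
  [[-4, 0, 1.2], 0],
])

```text
clock: 12.07
eef_pos: [0.5833, -0.1049, 0.0788]
ee_rot: [0.001, 3.142, -0.0]
ft_force: [-0.1, -0.0, 0.5]
grip_width: 0.0007
finger_force: 0.2
```

Emit:
drive_tool([
  [[-1.5, 0, 0.5], 0],
  [[-3, 0, 0.9], 0],
  [[-4, 0, 1.2], 0],
  [[-4, 0, 1.2], 0],
])

```text
clock: 12.4
eef_pos: [0.5874, -0.1049, 0.0776]
ee_rot: [0.001, 3.141, 0.0]
ft_force: [-0.6, 0.5, 0.0]
grip_width: 0.0007
finger_force: 0.0
```

Emit:
drive_tool([
  [[-1, 0, 0.3], 0],
  [[-2, 0, 0.6], 0],
  [[-2, 0, 0.6], 0],
])

```text
clock: 12.65
eef_pos: [0.5893, -0.1049, 0.077]
ee_rot: [0.001, 3.142, -0.0]
ft_force: [-0.1, -0.9, 0.1]
grip_width: 0.0005
finger_force: 0.1
```

Emit:
drive_tool([
  [[-1, 0, 0.3], 0],
  [[-2, 0, 0.6], 0],
  [[-2, 0, 0.6], 0],
])

```text
clock: 12.9
eef_pos: [0.5909, -0.1049, 0.0764]
ee_rot: [-0.001, -3.141, -0.0]
ft_force: [-2.4, -0.4, 1.6]
grip_width: 0.0009
finger_force: 1.1
```

Emit:
drive_tool([
  [[-0.5, 0, 0.2], 0],
  [[-1, 0, 0.3], 0],
  [[-1.5, 0, 0.5], 0],
  [[-1.5, 0, 0.5], 0],
])

```text
clock: 13.23
eef_pos: [0.5913, -0.1049, 0.0761]
ee_rot: [-0.001, -3.138, -0.0]
ft_force: [-7.7, 0.8, 7.4]
grip_width: 0.0008
finger_force: 4.3
```

Emit:
drive_tool([
  [[3, 0, 0], 0],
  [[15, 0, -3], 0],
  [[20, 0, -30], 0],
  [[20, 0, -70], 0],
  [[20, 0, -110], 0],
  [[20, 0, -150], 0],
  [[20, 0, -170], 0],
])

```text
clock: 13.82
eef_pos: [0.5751, -0.1054, 0.2522]
ee_rot: [0.001, 3.133, -0.004]
ft_force: [0.2, 0.6, -0.5]
grip_width: 0.0004
finger_force: 0.0
```

```bash
python3 -c "
from h import *
go([.40,.29,.24],45)"
```

```text
at [ 0.5751 -0.1054  0.2522] yaw 179.96 delta mm [175.5 395.3   9.7] turn 2.3555 rows 18.8 t 13.8167
```

Emit:
drive_tool([
  [[15, 33, 0], 0.12],
  [[30, 66, 0], 0.24],
  [[45, 99, 0], 0.36],
  [[60, 132, 0], 0.48],
  [[75, 165, 0], 0.6],
  [[90, 198, 0], 0.72],
  [[105, 231, 0], 0.84],
  [[120, 264, 0], 0.96],
  [[135, 297, 0], 1.08],
  [[150, 330, 0], 1.2],
  [[165, 363, 0], 1.32],
  [[175, 395, 0], 1.44],
], hand=80)

```text
clock: 14.82
eef_pos: [0.3986, 0.288, 0.2463]
ee_rot: [2.012, 2.412, 0.003]
ft_force: [0.7, 0.6, -0.3]
grip_width: 0.0725
finger_force: 0.0
```

Emit:
drive_tool([
  [[0, 0, 0], 0.12],
  [[0, 0, 0], 0.24],
  [[0, 0, 0], 0.36],
  [[0, 0, 0], 0.48],
  [[0, 0, 0], 0.6],
  [[0, 0, 0], 0.72],
  [[0, 0, 0], 0.84],
  [[0, 0, 0], 0.92],
  [[0, 0, 0], 0.92],
  [[0, 0, 0], 0.92],
])

```text
clock: 15.65
eef_pos: [0.3997, 0.2864, 0.246]
ee_rot: [-2.869, -1.279, -0.001]
ft_force: [-0.6, -0.2, 0.7]
grip_width: 0.0802
finger_force: 0.0
```

```bash
python3 look.py s2 .036; python3 -c "
from h import *
w=np.load('s2.npy'); t=get_image('top'); c=get_calibration('top')
for a,ce,r,ct in blobs(t,'white',150):
    if 270<ce[0]<360 and 120<ce[1]<190: print(a,ce,cv2.boundingRect(ct))
a=cv2.resize(t[110:250,250:390],(400,400),interpolation=cv2.INTER_CUBIC); b=cv2.resize(w,(400,300))
cv2.imwrite('pics/s2b.png',np.hstack([a,np.vstack([b,b[:100]*0])])[:,:,::-1])"
```

```text
[0.39970895 0.2863439  0.24599363] 48.07739885028225
4105 [271. 150.] ctr [0.4195 0.3177] dims [np.float64(0.0984), np.float64(0.0495)] axis 43.1
266 [285.01879699 152.78947368] (280, 141, 11, 25)
281 [302.44128114 152.4341637 ] (297, 140, 12, 26)
449 [343.68151448 152.97104677] (335, 140, 18, 28)
```

View pics/s2b.png

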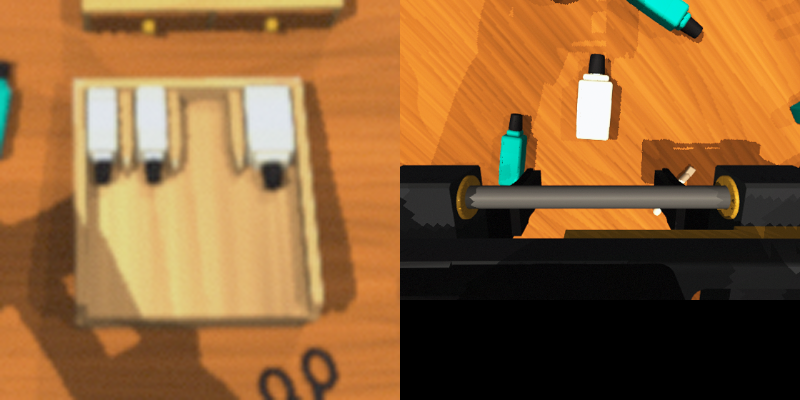

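The slim bottle is home level with the stored slim one (top rows 140 and 141). The broad bottle is seen clearly from close by, axis 43.1°.

```bash
python3 -c "
from h import *
go([.426,.324,.008],43.1)"
```

```text
at [0.3997 0.2863 0.246 ] yaw 48.05 delta mm [ 45.5  -5.6 238. ] turn 0.0864 rows 5.8 t 15.75
```

Emit:
drive_tool([
  [[35, -5, 30], 0.086],
  [[45.5, -5.5, 70], 0.086],
  [[45.5, -5.5, 110], 0.086],
  [[45.5, -5.5, 145], 0.086],
  [[45.5, -5.5, 175], 0.086],
  [[45.5, -5.5, 200], 0.086],
  [[45.5, -5.5, 218], 0.086],
  [[45.5, -5.5, 230], 0.086],
  [[45.5, -5.5, 236], 0.086],
  [[45.5, -5.5, 238], 0.086],
  [[45.5, -5.5, 238], 0.086],
])

```text
clock: 16.67
eef_pos: [0.4265, 0.3239, 0.0084]
ee_rot: [-2.923, -1.152, -0.001]
ft_force: [0.5, 0.3, 1.7]
grip_width: 0.0799
finger_force: 0.0
```

Emit:
drive_tool([
  [[0, 0, 0], 0],
  [[0, 0, 0], 0],
  [[0, 0, 0], 0],
  [[0, 0, 0], 0],
  [[0, 0, 0], 0],
  [[0, 0, 0], 0],
  [[0, 0, 0], 0],
], hand=35, grip_force=15)

```text
clock: 17.25
eef_pos: [0.4263, 0.3238, 0.0084]
ee_rot: [2.923, 1.151, 0.001]
ft_force: [0.2, -0.3, 3.4]
grip_width: 0.0522
finger_force: 14.9
```

Emit:
drive_tool([
  [[0, 0, -30], 0],
  [[0, 0, -70], 0],
  [[0, 0, -110], 0],
  [[0, 0, -150], 0],
  [[0, 0, -180], 0],
  [[0, 0, -192], 0],
  [[0, 0, -192], 0],
])

```text
clock: 17.83
eef_pos: [0.4279, 0.3248, 0.2035]
ee_rot: [-2.922, -1.151, -0.01]
ft_force: [0.8, 0.7, -0.9]
grip_width: 0.0523
finger_force: 14.9
```

```bash
python3 -c "
from h import *
go([.540,-.1665,.2],180);print(observe()['grip_width'])"
```

```text
at [0.4279 0.3248 0.2035] yaw 42.99 delta mm [-253.   435.8    2.5] turn -2.3912 rows 19.1 t 17.8333
0.052254148480000914
```

Emit:
drive_tool([
  [[-19, 33, 0], -0.12],
  [[-38, 66, 0], -0.24],
  [[-57, 99, 0], -0.36],
  [[-76, 132, 0], -0.48],
  [[-95, 165, 0], -0.6],
  [[-115, 198, 0], -0.72],
  [[-134, 231, 0], -0.84],
  [[-153, 264, 0], -0.96],
  [[-172, 297, 0], -1.08],
  [[-191, 330, 0], -1.2],
  [[-210, 363, 0], -1.32],
  [[-229, 396, 0], -1.44],
])

```text
clock: 18.83
eef_pos: [0.524, -0.1107, 0.1962]
ee_rot: [-1.56, -2.721, 0.001]
ft_force: [0.3, 0.3, -1.3]
grip_width: 0.0521
finger_force: 14.9
```

```bash
python3 -c "
from h import *
go([.537,-.1665,.2],180)"
```

```text
at [ 0.524  -0.1107  0.1962] yaw 120.35 delta mm [-54.7 -17.   -3.9] turn -1.041 rows 8.3 t 18.8333
```

Emit:
drive_tool([
  [[-10, -5, 0], -0.12],
  [[-20, -10, 0], -0.24],
  [[-30, -15, 0], -0.36],
  [[-41, -21, 0], -0.48],
  [[-41, -21, 0], -0.6],
  [[-41, -21, 0], -0.72],
  [[-41, -21, 0], -0.84],
  [[-41, -21, 0], -0.95],
  [[-41, -21, 0], -0.95],
  [[-41, -21, 0], -0.95],
])

```text
clock: 19.67
eef_pos: [0.5267, -0.1549, 0.1971]
ee_rot: [-0.157, -3.133, -0.003]
ft_force: [0.1, 0.5, -1.7]
grip_width: 0.0516
finger_force: 14.9
```

```bash
python3 -c "
from h import *
go([.537,-.1665,.115],180)"
```

```text
at [ 0.5267 -0.1549  0.1971] yaw 174.26 delta mm [-11.7 -10.6  82. ] turn -0.1001 rows 2.0 t 19.6667
```

Emit:
drive_tool([
  [[-11.7, -10.6, 0], -0.1],
  [[-11.7, -10.6, 30], -0.1],
  [[-11.7, -10.6, 60], -0.1],
  [[-11.7, -10.6, 74], -0.1],
  [[-11.7, -10.6, 80], -0.1],
  [[-11.7, -10.6, 82], -0.1],
  [[-11.7, -10.6, 82], -0.1],
], grip_force=6)

```text
clock: 20.25
eef_pos: [0.5385, -0.1671, 0.1176]
ee_rot: [0.003, -3.141, -0.001]
ft_force: [-1.2, -0.5, -1.1]
grip_width: 0.0523
finger_force: 6.0
```

```bash
python3 -c "
from h import *
go([.537,-.1665,.094],180)"
```

```text
at [ 0.5385 -0.1671  0.1176] yaw -179.89 delta mm [ 1.5  0.6 23.6] turn 0.002 rows 0.6 t 20.25
```

Emit:
drive_tool([
  [[0, 0, 4], 0],
  [[0, 0, 8], 0],
  [[0, 0, 11], 0],
  [[0, 0, 14], 0],
  [[0, 0, 16], 0],
  [[0, 0, 16], 0],
])

```text
clock: 20.75
eef_pos: [0.5386, -0.1672, 0.1017]
ee_rot: [0.005, -3.141, -0.0]
ft_force: [0.5, -0.4, -1.4]
grip_width: 0.0522
finger_force: 6.0
```

Emit:
drive_tool([
  [[0, 0, 2], 0],
  [[0, 0, 4], 0],
  [[0, 0, 5], 0],
  [[0, 0, 5], 0],
], grip_force=3.5)

```text
clock: 21.08
eef_pos: [0.539, -0.1673, 0.0971]
ee_rot: [-0.005, 3.141, -0.0]
ft_force: [0.7, 0.4, -0.3]
grip_width: 0.0521
finger_force: 3.5
```

Emit:
drive_tool([
  [[0, 0, 0], 0],
  [[0, 0, 0], 0],
  [[0, 0, 0], 0],
  [[0, 0, 0], 0],
  [[0, 0, -20], 0],
  [[0, 0, -60], 0],
  [[0, 0, -100], 0],
  [[0, 0, -130], 0],
  [[40, 0, -140], 0],
  [[60, 0, -140], 0],
  [[60, 0, -140], 0],
], hand=78)

```text
clock: 22.0
eef_pos: [0.4766, -0.1676, 0.2382]
ee_rot: [-0.004, 3.141, -0.002]
ft_force: [0.3, -0.8, -0.7]
grip_width: 0.0778
finger_force: 0.0
```

```bash
python3 look.py p3 .12; python3 -c "
from h import *
w=np.load('p3.npy'); t=get_image('scene')
a=cv2.resize(t[150:290,165:305],(400,400),interpolation=cv2.INTER_CUBIC); b=cv2.resize(w,(400,300))
cv2.imwrite('pics/p3b.png',np.hstack([a,np.vstack([b,b[:100]*0])])[:,:,::-1])"
```

```text
[ 0.47780241 -0.16754701  0.23772214] -179.8659260124508
1510 [277. 306.] ctr [ 0.5738 -0.1662] dims [np.float64(0.0488), np.float64(0.0284)] axis 90.2
```

View pics/p3b.png

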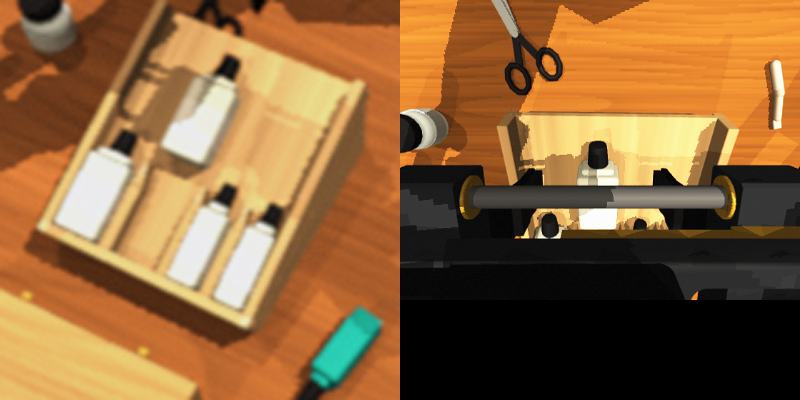

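The broad bottle lies straight on the apron ahead of the wide lane, cap towards the robot. In the scene crop it is at (200,115). I'll push it now.

Emit:
drive_tool([
  [[31, 1, 0], 0],
  [[31, 1, 0], 0],
  [[31, 1, 30], 0],
  [[31, 1, 60], 0],
  [[31, 1, 90], 0],
  [[31, 1, 110], 0],
  [[31, 1, 118], 0],
  [[31, 1, 118], 0],
], hand=0, grip_force=10)

```text
clock: 22.77
eef_pos: [0.4466, -0.1656, 0.1165]
ee_rot: [0.005, -3.137, -0.004]
ft_force: [0.5, -0.7, -0.4]
grip_width: 0.0327
finger_force: 0.0
```

Emit:
drive_tool([
  [[-4, 0, 1], 0],
  [[-8, 0, 2], 0],
  [[-12, 0, 3], 0],
  [[-17, 0, 4.5], 0],
  [[-24, 0, 6.5], 0],
  [[-32, 0, 9], 0],
  [[-40, 0, 11.5], 0],
  [[-48, 0, 14], 0],
  [[-56, 0, 16.5], 0],
  [[-64, 0, 19], 0],
  [[-72, 0, 21.5], 0],
  [[-77, 0, 23], 0],
])

```text
clock: 23.77
eef_pos: [0.5256, -0.1661, 0.0955]
ee_rot: [0.005, -3.141, -0.0]
ft_force: [-1.7, 0.3, -0.4]
grip_width: 0.0002
finger_force: 0.3
```

```bash
python3 -c "
from h import *
s=observe(); x=s['eef_pos']; print(s['ft_force'],x,'above floor',x[2]-.03-(.711-x[0])*.3057,yaw())
im=get_image('scene')[150:290,165:305]; cv2.imwrite('pics/p4.png',cv2.resize(im[:,:,::-1],(400,400),interpolation=cv2.INTER_CUBIC))"
```

```text
[-1.65545386  0.26629166 -0.37519907] [ 0.52559531 -0.16614242  0.09545964] above floor 0.008781429788607305 -179.80102111047924
```

View pics/p4.png

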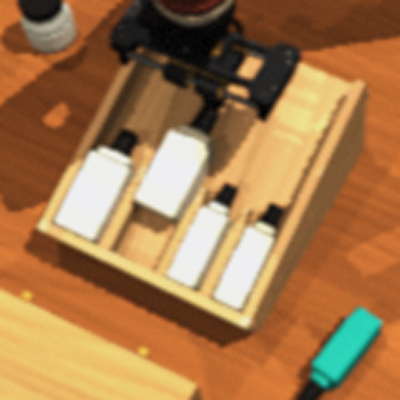

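The broad bottle at (175,170) is entering the wide lane straight. I'll continue, finishing slowly.

Emit:
drive_tool([
  [[-5, 0, 1.5], 0],
  [[-10, 0, 3], 0],
  [[-15, 0, 4.5], 0],
  [[-20, 0, 6], 0],
  [[-25, 0, 7.5], 0],
  [[-30, 0, 9], 0],
  [[-35, 0, 10.5], 0],
  [[-40, 0, 12], 0],
  [[-43, 0, 13], 0],
  [[-46, 0, 14], 0],
  [[-48, 0, 14.5], 0],
  [[-50, 0, 15], 0],
])

```text
clock: 24.82
eef_pos: [0.5748, -0.1661, 0.0809]
ee_rot: [0.005, -3.141, -0.0]
ft_force: [-1.4, -0.8, 0.3]
grip_width: 0.0007
finger_force: 0.2
```

Emit:
drive_tool([
  [[-1, 0, 0.3], 0],
  [[-2, 0, 0.6], 0],
  [[-3, 0, 0.9], 0],
  [[-4, 0, 1.2], 0],
  [[-4, 0, 1.2], 0],
])

```text
clock: 25.23
eef_pos: [0.5788, -0.1661, 0.0798]
ee_rot: [-0.005, 3.141, 0.0]
ft_force: [-0.3, -0.5, -0.3]
grip_width: 0.0004
finger_force: 0.1
```

Emit:
drive_tool([
  [[-1, 0, 0.3], 0],
  [[-2, 0, 0.6], 0],
  [[-3, 0, 0.9], 0],
  [[-3, 0, 0.9], 0],
])

```text
clock: 25.57
eef_pos: [0.5817, -0.1661, 0.0788]
ee_rot: [0.005, -3.141, 0.0]
ft_force: [-0.2, -1.0, 0.0]
grip_width: 0.0004
finger_force: 0.3
```

Emit:
drive_tool([
  [[-0.5, 0, 0.2], 0],
  [[-1, 0, 0.3], 0],
  [[-1.5, 0, 0.5], 0],
  [[-1.5, 0, 0.5], 0],
])

```text
clock: 25.9
eef_pos: [0.5822, -0.1661, 0.0785]
ee_rot: [0.005, -3.139, -0.0]
ft_force: [-5.7, 0.1, 5.4]
grip_width: 0.0009
finger_force: 3.5
```

Emit:
drive_tool([
  [[-0.5, 0, 0.2], 0],
  [[-1, 0, 0.3], 0],
  [[-1, 0, 0.3], 0],
])

```text
clock: 26.15
eef_pos: [0.5824, -0.1661, 0.0784]
ee_rot: [0.005, -3.137, -0.0]
ft_force: [-10.3, 0.2, 7.4]
grip_width: 0.0004
finger_force: 5.6
```

Contact with the stop is confirmed at about 12 N. I'll back off, lift clear and check both.

Emit:
drive_tool([
  [[3, 0, 0], 0],
  [[15, 0, -3], 0],
  [[20, 0, -30], 0],
  [[20, 0, -70], 0],
  [[20, 0, -110], 0],
  [[20, 0, -150], 0],
  [[20, 0, -190], 0],
  [[20, 0, -230], 0],
  [[0, 0, -270], 0],
  [[0, 0, -280], 0],
  [[0, 0, -280], 0],
])

```text
clock: 27.07
eef_pos: [0.5868, -0.1667, 0.3639]
ee_rot: [-0.006, 3.132, -0.006]
ft_force: [-0.2, -1.2, -0.6]
grip_width: 0.0007
finger_force: 0.0
```

Emit:
drive_tool([
  [[0, 40, 0], 0],
  [[0, 80, 0], 0],
  [[0, 120, 0], 0],
  [[0, 160, 0], 0],
  [[0, 200, 0], 0],
  [[0, 240, 0], 0],
  [[0, 280, 0], 0],
  [[0, 300, 0], 0],
  [[0, 300, 0], 0],
  [[0, 300, 0], 0],
])

```text
clock: 27.9
eef_pos: [0.5824, 0.135, 0.3561]
ee_rot: [0.009, -3.139, 0.001]
ft_force: [-0.5, -0.1, 0.1]
grip_width: 0.0005
finger_force: 0.0
```

```bash
python3 -c "
from h import *
t=get_image('top')
for a,ce,r,ct in blobs(t,'white',150):
    if 270<ce[0]<360 and 120<ce[1]<190: print(a,ce,cv2.boundingRect(ct))
im=np.hstack([t[110:250,250:390],get_image('scene')[150:290,165:305]]); cv2.imwrite('pics/f.png',cv2.resize(im[:,:,::-1],(800,400),interpolation=cv2.INTER_CUBIC))"
```

```text
228 [285.31578947 153.31140351] (281, 141, 10, 25)
213 [302.63380282 152.58215962] (298, 141, 10, 25)
389 [321.96915167 153.77120823] (314, 141, 17, 27)
393 [344.38676845 152.7735369 ] (336, 140, 17, 28)
```

View pics/f.png

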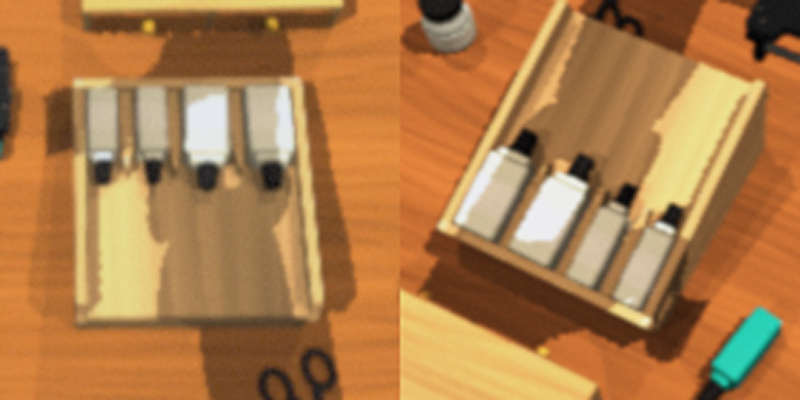

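Both bottles are home, their bases level with those of the stored bottles and straight in their lanes. The robot is clear of everything.

```bash
python3 -c "
from bench import *
print(sign_off())"
```

```text
the job is handed in; nothing more can be done
None
```

I slid the slim bottle into the narrow lane and the broad bottle into the wide lane until each rested against the back stop, pushing with no more than about 13 N, and handed the job in at about 28 s; the hand-in gave no verdict.

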